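Load a denture model under the spring cover of a curing box

TASK

Load the denture model into the light-curing box: with one fingertip press the orange wing down so that the spring-closed amber cover swings well up, and while holding it up push the blue carrier with the other fingertip, under the cover, until it stops fully home against the lamp housing. Then let the cover spring shut and take the hand away. Only push the carrier, never lift it; do not let the cover press on the model, and leave the stone, the jar and the wax cup where they stand.

Things in the scene. Friction and masses are not known exactly. Their poses are not given: they have to be found in the camera images.
- curing_box: Fixed white curing box, 250 x 78 mm. Origin on the table, under the front face of the shut cover, on the channel's middle line; x runs along the channel into the box (away from the robot), y left, z up. Base plate x = -165 to 85, top z = 6 (channel floor). Channel y = -29 to 27; right guide 12 mm above floor, left guide (hinge wall) y = 27 to 37, top z = 44. Bay under the cover x = 0 to 62.
- stop (a point): Where the carrier's front edge comes home: middle of the lamp housing's face (box x = 62 mm), 10 mm above the table. The white housing is 28 mm thick and 72 mm high.
- cover (a joint): Angle (rad) of the cover with its wing, one rigid piece: 0 = shut, grows as the wing goes down and the cover's right (-y) edge rises; hard stop 1.15. A spring shuts it when the wing is let go; holding it open takes about 3 to 12 N. From 0.9 on the model passes freely under the panel; at 1.1 with about 10 mm to spare. Open, its free edge is about 115 mm above the table, over box x = 0 to 62 only.
- hinge (a point): Point on the hinge line of cover and wing, fixed to the box (box x = -82, y = 38, z = 52 mm). The line runs along the box's x axis; a steel rod of 8 mm diameter.
- panel (a point): Middle of the lower edge of the amber cover's front panel, moves with the cover: panel 47 wide, 4 mm thick (box x = 0 to 4), hanging to z = 22 mm when shut, where it blocks the model; pushing against it does not open it. The amber top (box x = 2 to 62, y = 34 to -32, z = 52 when shut) goes with it.
- wing (a point): Centre of the top face of the orange press wing: flat board 165 long (box x = -165 to 0, beside the channel), 42 wide, 4 mm thick, left (+y) of the hinge line, from 5 to 47 mm off it measured across the board. It slopes up away from the hinge by 0.45 rad when shut, down by (angle - 0.45) when open. A fingertip pressing it may slide along it in x with the cover staying open.
- carrier: Loose blue carrier with the denture model, about 0.13 to 0.25 kg, guided by the channel. Origin: centre of the underside of its plate, 100 x 50 x 8 mm; x along the channel into the box, z up. It starts 70 to 100 mm short of home. Home: plate's front edge at the stop, origin at box x = 12 mm; the tab then stands outside, 30 mm in front of the panel, which falls freely between tab and model.
- tab (a point): Middle of the rear (robot-side) face of the carrier's upright push tab: 40 wide, 8 mm thick, top 54 mm above the carrier's underside (60 above the table). 50 mm behind the carrier's origin.
- model (a point): Centre of the denture model fixed on the carrier (white plaster block, pink arch, teeth): 46 long, 40 wide, 28 mm high, its top 42 mm above the table, its front end 2 mm behind the plate's front edge.
- stone: Bystander: round lump of white plaster, 58 mm across, 33 mm high. Origin: centre of its underside.
- jar: Bystander: small jar with white cap, 48 mm across, 65 mm high. Origin: centre of its underside.
- wax_cup: Bystander: red cup, 64 mm across at the rim, 50 mm high. Origin: centre of its underside.

How it is judged:
On the way, in this order (a step that is already met when the one before it is completed fails the run):
1. a fingertip holds the cover up by its wing before the model reaches it (value of joint cover above 0.8 rad and contact force between the fingers and cover above 0.5 N and x of carrier in the frame of curing_box below -0.045 m), for 0.1 s.
2. with the cover held up, a fingertip pushes the carrier under it (value of joint cover above 0.7 rad and contact force between the fingers and cover above 0.5 N and contact force between the fingers and carrier above 0.1 N and x of carrier in the frame of curing_box above -0.04 m).
3. the carrier is home while a fingertip still holds the cover up (value of joint cover above 0.7 rad and contact force between the fingers and cover above 0.5 N and x of carrier in the frame of curing_box above 0.007 m), for 0.1 s.
At the end, for the whole second after the job is handed in: The cover is shut (within 0.06 rad), the carrier lies flat on the channel floor at rest and within 5 mm of its stop at the lamp housing (value of joint cover below 0.06 rad and x of carrier in the frame of curing_box above 0.007 m and z of carrier in the frame of curing_box below 0.01 m and angle between carrier's own z axis and vertical below 0.05 rad and linear speed of carrier below 0.01 m/s); the robot touches nothing.
It fails at once if the carrier is lifted or tipped (z of carrier in the frame of curing_box above 0.016 m or angle between carrier's own z axis and vertical above 0.2 rad).
It fails at once if the cover presses on the model (over 3 N) (contact force between cover and carrier above 3 N).
It fails at once if a bystander is moved (over 25 mm) or tipped (distance of any of stone, jar, wax_cup from where it was at the start of the episode above 0.025 m or angle between any of jar, stone, wax_cup's own z axis and vertical above 0.4 rad).
It also fails if it takes over 42 s, if anything falls off the work surface, if the arm or the gripper's body presses on something with over 40 N, if the wrist force passes 120 N, or if a joint passes its speed limit or range.

ROBOT

A 6-joint arm with a two-finger parallel gripper is mounted at the origin on the work surface. World frame = base frame: x ahead of the robot, y to its left, z up, the work surface at z = 0. Lengths are in m, angles in rad, forces in N, time in s.
With the tool pointing down it reaches from about 0.375 to 0.9 m from the base axis. Payload 3.1 kg.
Tool frame: the origin (TCP) lies midway between the tips of the shut fingers; the grasp point (between the pads) lies 19 mm behind it; x points along the fingers, z is the direction in which the jaws open and shut, and the axes are right-handed (so a half turn about x gives the same grasp; the last joint's range is limited). The gripper opens to 85 mm and grips with 20 to 120 N. Pads are 22 mm wide; open, the fingers measure 114 mm over their backs; the gripper's body (76 mm by 85 mm) begins 54 mm behind the grasp point. The pads swing forward as they close: fully open they stand 13 mm farther back than shut.
Start: joints at [-0.178, 0.527, 1.433, -0, 1.181, -0.178], TCP at [0.625, 0, 0.231] pointing down, gripper open.
Joint ranges: [-3.08, 3.08], [-0.75, 2.2], [0.22, 2.44], [-1.43, 4.57], [0, 2.65], [-2.85, 2.85]. Speed limits (rad/s): [2.79, 2.79, 3.14, 3.14, 3.14, 3.14].

INTERFACE

Orientations are given as a unit quaternion [x, y, z, w].
In Python, from station import telemetry, optics, manip gives the robot as it stands.
- The arm moves only by the tool step_arm, never from a script. Its argument "commands" is a list of rows, each a list of 4 numbers: the shift along the tool's x, y, z in m, then the turn about the tool's x in rad. A call has 1 to 8 rows; each row is the pose to reach, as a shift and turn from the pose measured when the call began, along the tool's axes at that moment; what a row does not reach only later rows make up. A row lasts 1/12 s, in which the tool goes at most 41.7 mm and 7.16 degrees, less where a joint would pass 70% of its speed; a pose out of reach is approached as far as the arm can. A call with a gripper value outside its range is refused whole. "jaw" is the finger opening in m, from 0 to 0.0854, set as the call begins (left out, the last holds). The fingers move at their own pace and stop on an object; "grip_force" is the grip in N (left out, the last holds). Time passes only in rows, so rows that repeat a pose let the fingers close. It gives the time, the measured TCP pose, the force and the opening at its end, in the units of the state.
- telemetry.sense(): the state, without advancing time (a new reading comes with each control period).
- optics.snapshot(name): name is "scene" or "side" or "wrist"; returns the picture (420x560x3 uint8, red, green, blue); there is no depth.
- optics.camera_params(name): a dict with "mtx" (3x3 intrinsics, pixels), "k1" (the pictures are not rectified: a ray, as slopes to the right and down, at radius r is drawn at 1 + k1 r^2 times it, then the intrinsics apply), "origin" and "attitude" of the camera in the world. Camera axes: x right, y down, z forward; pixel columns grow to the right and rows downward; lengths in m; the calibration is good to about 2 mm. A picture is of the moment at which its call begins: read the wrist's pose just before it. camera_params takes no time and is no camera call; for the wrist camera it gives the pose at the moment of the call.
- manip.sign_off(): hands the job in, once; it reports no verdict.
The state is a dict: "t": time; "q": joint angles; "qd": joint speeds; "tau": joint torques, N m; "tcp_pos": TCP position; "tool_rot": TCP orientation; "force": force on the tool from outside, world axes, zero at the start; "ft_torque": the same for the moment, N m; "finger_gap": opening from 0.0 (shut) to 1.0 (fully open).
Only numpy, scipy, OpenCV 4.12 (cv2) and the standard library are available. Lean on these libraries where they do the work, as an engineer would, in place of code of your own. Each camera call takes 0.05 s, during which the arm holds its last target.

## Working session

There is one attempt and no reset: what is moved stays moved. The work goes in short steps, Python scripts to look and compute and a tool call to move; the robot and the scene stay as the last step left them, time stands still between calls to the robot, and variables do not carry over. Pictures are saved under pics/ and viewed, and the job is handed in when it is done.

Besides the shell and the picture viewer there is one more tool, called as name([rows], argument=value, ...), one row to a line, values as JSON. step_arm: Moves the arm, as the interface text tells. Its arguments: {"type":"object","properties":{"commands":{"type":"array","items":{"type":"array","items":{"type":"number"}}},"jaw":{"type":"number"},"grip_force":{"type":"number"}},"required":["commands"]}

```bash
ls; mkdir -p pics; cat > h.py <<'E'
import numpy as np, cv2
from station import telemetry, optics, manip
def save(n,f):
    im=optics.snapshot(n); cv2.imwrite('pics/'+f,cv2.cvtColor(im,cv2.COLOR_RGB2BGR))
E
python3 - <<'E'
from h import *
print(telemetry.sense())
for n in("scene","side","wrist"):
    p=optics.camera_params(n); print(n,p); save(n,n+'0.png')
print(telemetry.sense()['t'])
E
```

```text
pics
{'t': 0.0, 'q': array([-1.78513973e-01,  5.28474158e-01,  1.43393241e+00,  1.84447832e-06,
        1.18139615e+00, -1.78521930e-01]), 'qd': array([-0.00163426,  0.0004798 ,  0.0009273 ,  0.00137071, -0.00055407,
       -0.0005061 ]), 'tau': array([ 2.50220628e-04, -4.42344439e+01, -1.78024775e+01, -2.06930472e-04,
        8.36740597e-03,  2.24214921e-05]), 'tcp_pos': array([6.24268346e-01, 1.53260881e-04, 2.30319140e-01]), 'tool_rot': array([1.36778325e-04, 7.07875201e-01, 1.41908653e-04, 7.06337498e-01]), 'force': array([-0.38759975, -0.56251382, -1.0437436 ]), 'ft_torque': array([-0.02989756, -0.08238907,  0.02938591]), 'finger_gap': 0.9978761002295661}
scene {'mtx': array([[448.04425007,   0.        , 285.43789955],
       [  0.        , 448.04425007, 213.05349069],
       [  0.        ,   0.        ,   1.        ]]), 'k1': -0.09154776906550167, 'origin': array([1.05121461, 0.11105277, 0.75698069]), 'attitude': array([ 0.62549126,  0.72034786, -0.22755065, -0.19514186])}
side {'mtx': array([[472.20920135,   0.        , 279.51119207],
       [  0.        , 472.20920135, 220.30328155],
       [  0.        ,   0.        ,   1.        ]]), 'k1': 0.0015250556413242038, 'origin': array([ 0.2551694 , -0.40471102,  0.63173825]), 'attitude': array([ 0.87642461, -0.27466896,  0.12700973, -0.37457363])}
wrist {'mtx': array([[330.30346432,   0.        , 274.30059663],
       [  0.        , 330.30346432, 210.72935243],
       [  0.        ,   0.        ,   1.        ]]), 'k1': -0.05505415644267051, 'origin': array([0.62538963, 0.07122286, 0.37407865]), 'attitude': array([ 9.89765165e-01, -1.33490606e-04, -5.56794953e-04,  1.42704553e-01])}
0.15
```

View pics/scene0.png

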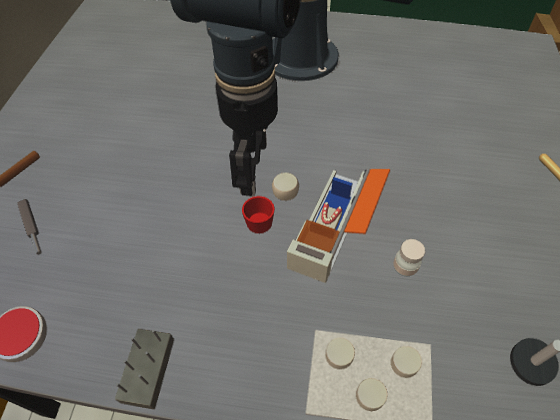

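View pics/side0.png

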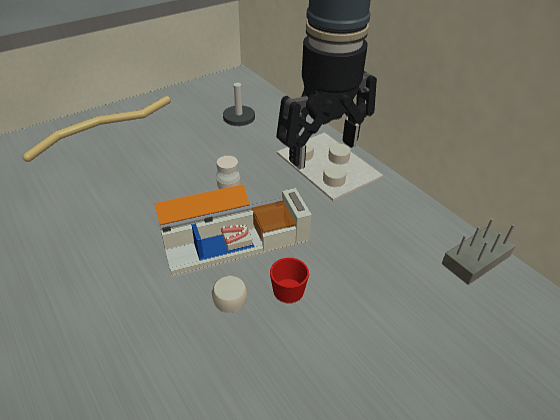

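View pics/wrist0.png

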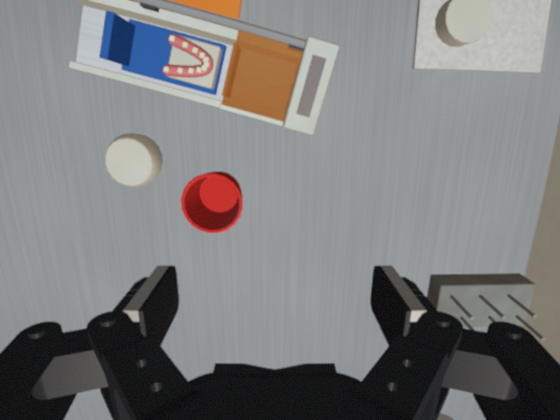

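```bash
python3 - <<'E'
import cv2
def crop(f,x0,y0,x1,y1,s,o):
    im=cv2.imread('pics/'+f)[y0:y1,x0:x1]; im=cv2.resize(im,None,fx=s,fy=s,interpolation=cv2.INTER_CUBIC)
    for k in range((x0+9)//10*10,x1,10):
        cv2.line(im,((k-x0)*s,0),((k-x0)*s,6 if k%50 else 14),(0,255,0),1)
        if k%50==0: cv2.putText(im,str(k),((k-x0)*s,24),0,.4,(0,255,0),1)
    for k in range((y0+9)//10*10,y1,10):
        cv2.line(im,(0,(k-y0)*s),(6 if k%50 else 14,(k-y0)*s),(0,255,0),1)
        if k%50==0: cv2.putText(im,str(k),(16,(k-y0)*s),0,.4,(0,255,0),1)
    cv2.imwrite('pics/'+o,im)
crop('scene0.png',240,150,440,290,4,'scene0c.png')
crop('side0.png',145,145,345,285,4,'side0c.png')
crop('wrist0.png',60,0,350,150,2,'wrist0c.png')
E
```

```text
(no output)
```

View pics/scene0c.png

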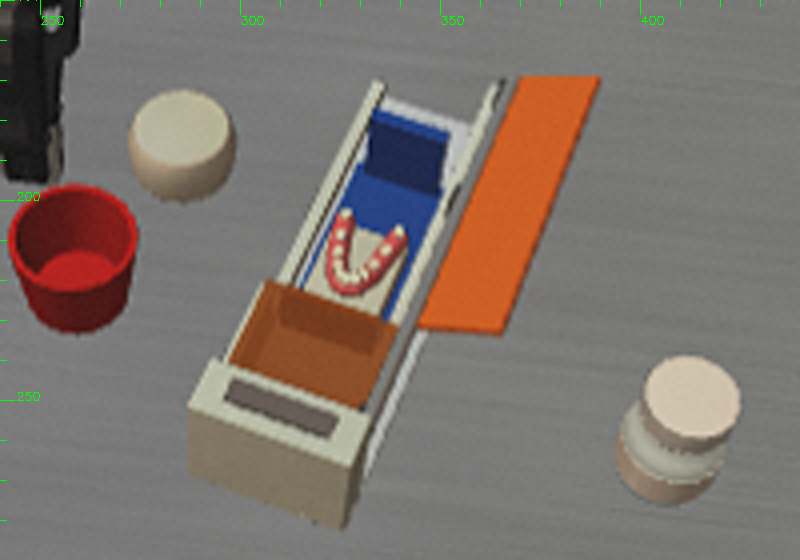

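View pics/side0c.png

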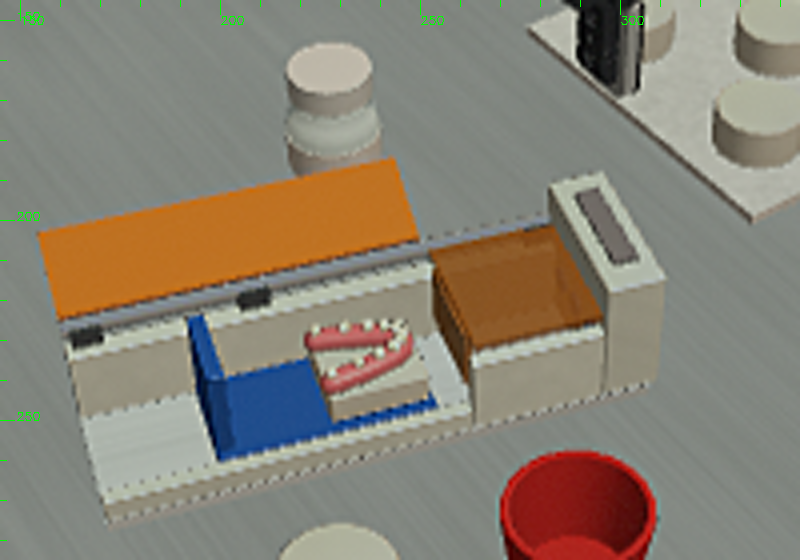

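View pics/wrist0c.png

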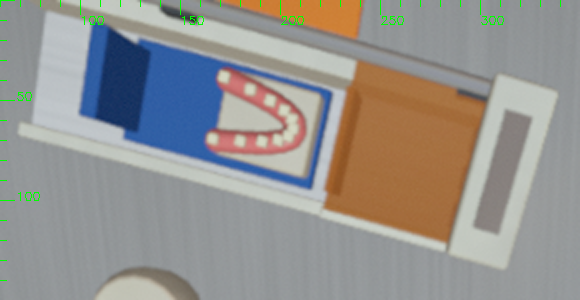

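```bash
cat >> h.py <<'E'
from scipy.spatial.transform import Rotation as Ro
def proj(p,X):
    Rm=Ro.from_quat(p['attitude']).as_matrix()
    c=(np.atleast_2d(X)-p['origin'])@Rm
    s=c[:,:2]/c[:,2:]; r2=(s**2).sum(1,keepdims=True); s=s*(1+p['k1']*r2)
    return s*[p['mtx'][0,0],p['mtx'][1,1]]+p['mtx'][:2,2]
def ray(p,uv):
    K=p['mtx'];d=((np.array(uv,float)-K[:2,2])/[K[0,0],K[1,1]]);s=d.copy()
    for _ in range(20): s=d/(1+p['k1']*(s@s))
    return Ro.from_quat(p['attitude']).apply([s[0],s[1],1.])
def atz(p,uv,z):
    d=ray(p,uv);o=p['origin'];return o+d*(z-o[2])/d[2]
E
cat > fit.py <<'E'
from h import *
from scipy.optimize import least_squares
C={n:optics.camera_params(n) for n in('scene','side','wrist')}
def wing(x,r,a=0): 
    s=0.45-a; return [x,38+r*np.cos(s)-2*np.sin(s),52+r*np.sin(s)+2*np.cos(s)]
W=[(-165,47),(-165,5),(0,47),(0,5)]
obs=[]
for w,uv in zip(W,[(390,169.5),(370,169),(365.5,233),(344,231.8)]): obs.append(('scene',w,uv))
for w,uv in zip(W,[(154.5,203),(159.5,224.5),(243.5,184.5),(249.75,205)]): obs.append(('side',w,uv))
H=[('h',62,'L'),('h',90,'L'),('h',90,'R'),('h',62,'R')]
for n,l in [('scene',[(333,253.75),(327.5,263.75),(287.5,251.25),(293.75,240)]),('side',[(282,191.25),(295,188),(311.25,213.75),(297,221.25)]),('wrist',[(308.5,36.5),(338.5,46.5),(312.5,134),(285,125)])]:
    for w,uv in zip(H,l): obs.append((n,w,uv))
def f(v):
    x,y,a,L,R=v; Rz=Ro.from_euler('z',a); out=[]
    for n,w,uv in obs:
        b=[w[1],(L if w[2]=='L' else R)*1000,72] if w[0]=='h' else wing(*w)
        out.append(proj(C[n],Rz.apply(np.array(b)/1000)+[x,y,0])[0]-uv)
    return np.array(out).ravel()
if __name__=='__main__':
    r=least_squares(f,[.65,.17,-.2,.037,-.04],loss='soft_l1')
    print(r.x); print(f(r.x).reshape(-1,2).round(1).tolist())
E
python3 fit.py
```

```text
[ 0.58272134  0.11285414 -0.26757571  0.03941297 -0.03591127]
[[-0.3, -0.5], [0.3, 0.2], [-0.7, -0.1], [-0.0, -0.4], [-0.3, -0.1], [-0.1, -0.2], [-0.1, -0.4], [-0.0, -0.8], [-0.9, -0.3], [-1.0, 2.7], [-1.1, 0.2], [-1.2, -1.0], [-0.0, -0.0], [1.1, 0.1], [0.5, 0.4], [-0.1, -3.6], [-1.1, -0.2], [0.7, -0.5], [0.7, -0.7], [-1.9, -0.2]]
```

```bash
python3 - <<'E'
from h import *
C={n:optics.camera_params(n) for n in('scene','side','wrist')}
B=np.array([.5827,.1129,0]);a=-.2676
def box(P): return Ro.from_euler('z',-a).apply(P-B)*1000
def show(s,n,uv,z): 
    P=atz(C[n],uv,z); print(s,P.round(4),box(P).round(1))
show('plateFL','wrist',(225,46),.014);show('plateFR','wrist',(216.5,94),.014)
show('plateFR side','side',(253.5,245),.014)
# tab top rear corners
show('tabtop L rear side','side',(192,224.5),.06)
show('tab top rear scene R','scene',(332.5,177.5),.06)
show('tab top rear scene L','scene',(352,183),.06)
show('tab wrist bottom/top','wrist',(107,12),.06)
show('tab wrist','wrist',(100.5,57),.06)
for n,uv,z,s in [('wrist',(133,160),.030,'stone'),('side',(230,292),.02,'stone'),('scene',(285,187),.02,'stone'),('scene',(413,246.5),.065,'jar'),('side',(228,163),.065,'jar'),('wrist',(212,200),.05,'cup'),('scene',(258,209),.05,'cup'),('side',(290,269),.05,'cup')]: show(s,n,uv,z)
E
```

```text
plateFL [0.5757 0.1377 0.014 ] [-13.3  22.   14. ]
plateFR [0.5652 0.0914 0.014 ] [-11.2 -25.3  14. ]
plateFR side [0.5642 0.0963 0.014 ] [-13.5 -20.9  14. ]
tabtop L rear side [0.4797 0.1604 0.06  ] [-111.9   18.5   60. ]
tab top rear scene R [0.4711 0.1213 0.06  ] [-109.9  -21.4   60. ]
tab top rear scene L [0.4797 0.161  0.06  ] [-112.    19.2   60. ]
tab wrist bottom/top [0.4797 0.1589 0.06  ] [-111.5   17.1   60. ]
tab wrist [0.4697 0.1221 0.06  ] [-111.5  -21.    60. ]
stone [0.4766 0.0255 0.03  ] [ -79.2 -112.4   30. ]
stone [0.4726 0.0247 0.02  ] [ -82.8 -114.2   20. ]
stone [0.4773 0.0255 0.02  ] [ -78.6 -112.1   20. ]
jar [0.6147 0.2784 0.065 ] [-12.9 168.   65. ]
jar [0.6194 0.2732 0.065 ] [ -7.  164.3  65. ]
cup [ 0.5619 -0.0129  0.05  ] [  13.2 -126.8   50. ]
cup [ 0.5615 -0.0151  0.05  ] [  13.4 -129.    50. ]
cup [ 0.5658 -0.0111  0.05  ] [  16.5 -124.    50. ]
```

step_arm([
  [0,0.023,-0.02,-0.11],
  [0,0.046,-0.04,-0.22],
  [0,0.069,-0.06,-0.33],
  [0,0.092,-0.08,-0.44],
  [0,0.115,-0.1,-0.55],
  [0,0.138,-0.12,-0.66],
  [0,0.161,-0.14,-0.77],
  [0,0.182,-0.1605,-0.88],
], jaw=0.055, grip_force=60)

```text
t: 0.82
tcp_pos: [0.4627, 0.1832, 0.2307]
tool_rot: [-0.302, 0.64, 0.303, 0.638]
force: [-0.5, 0.3, -0.5]
finger_gap: 0.64
```

step_arm([
  [0,0,0,-0.11],
  [0,0,0,-0.22],
  [0,0,0,-0.33],
  [0,0,0,-0.423],
  [0,0,0,-0.423],
])

```text
t: 1.23
tcp_pos: [0.4624, 0.1833, 0.2306]
tool_rot: [-0.43, 0.561, 0.431, 0.56]
force: [0.3, 0.3, -0.1]
finger_gap: 0.644
```

```bash
cat > w.py <<'E'
from h import *
B=np.array([.5827,.1129,0]);a=-.2676
def st(goal=None):
    s=telemetry.sense(); R=Ro.from_quat(s['tool_rot']); P=s['tcp_pos']
    b=Ro.from_euler('z',-a).apply(P-B)*1000
    ax=Ro.from_euler('z',-a).as_matrix()@R.as_matrix()
    print('t',s['t'],'tcp box',b.round(1),'F',s['force'].round(1),'gap',round(s['finger_gap']*85.4,1)); print('tool axes in box (cols)\n',ax.round(3))
    print('q',s['q'].round(2))
    if goal is not None: print('shift tool mm',(ax.T@(np.array(goal)-b)).round(1))
E
python3 - <<'E'
from w import *
st([-133,35.5,100])
save('wrist','w1.png');save('side','s1.png')
E
```

```text
t 1.2333 tcp box [-134.6   36.1  230.6] F [ 0.3  0.3 -0.1] gap 55.0
tool axes in box (cols)
 [[-0.002 -1.    -0.007]
 [-0.    -0.007  1.   ]
 [-1.     0.002 -0.   ]]
q [ 0.15  0.36  1.75  0.    1.04 -1.16]
shift tool mm [130.6  -1.9  -0.6]
```

View pics/w1.png

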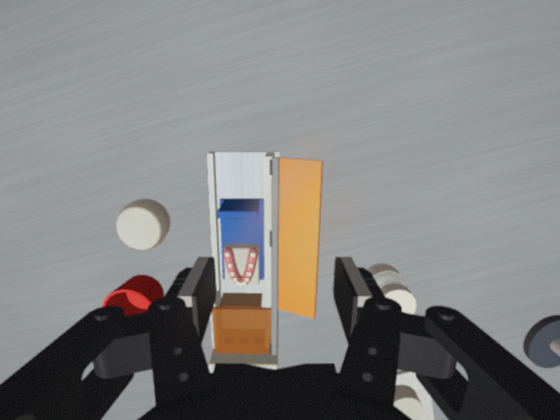

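View pics/s1.png

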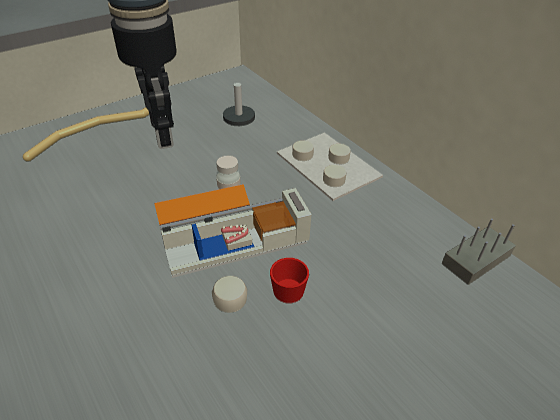

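step_arm([
  [0.035,0,0,0],
  [0.07,-0.002,0,0],
  [0.105,-0.002,-0.0006,0],
  [0.135,-0.002,-0.0006,0],
  [0.135,-0.002,-0.0006,0],
])

```text
t: 1.75
tcp_pos: [0.4602, 0.1813, 0.0907]
tool_rot: [-0.426, 0.566, 0.432, 0.558]
force: [-0.2, 0.1, 0.1]
finger_gap: 0.641
```

```bash
python3 - <<'E'
from w import *
st([-133,35.5,80])
save('wrist','w2.png');save('side','s2.png');save('scene','c2.png')
import cv2
a=cv2.imread('pics/s2.png')[100:300,90:340]; b=cv2.imread('pics/c2.png')[100:300,230:480]
cv2.imwrite('pics/j2.png',cv2.resize(np.hstack([a,b]),None,fx=1.6,fy=1.6,interpolation=2))
E
```

```text
t 1.75 tcp box [-136.2   33.5   90.7] F [-0.2  0.1  0.1] gap 54.7
tool axes in box (cols)
 [[-0.013 -1.    -0.   ]
 [-0.005 -0.     1.   ]
 [-1.     0.013 -0.005]]
q [ 0.15  0.59  1.87  0.    0.7  -1.16]
shift tool mm [10.7 -3.4  2. ]
```

View pics/w2.png

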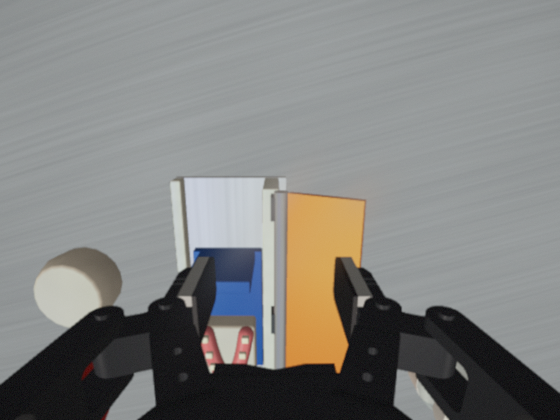

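View pics/j2.png

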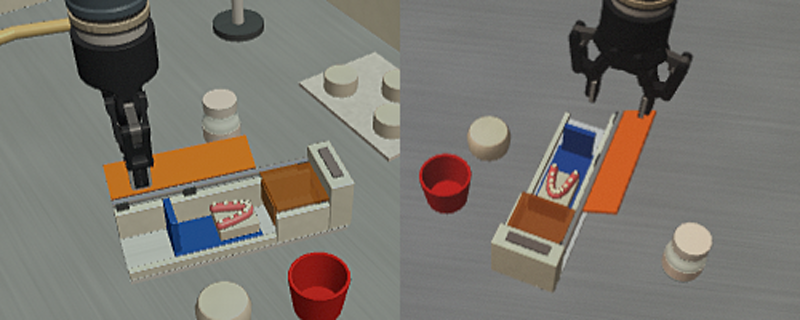

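step_arm([
  [0.012,-0.003,0.001,0],
  [0.024,-0.003,0.002,0],
  [0.034,-0.003,0.002,0],
  [0.042,-0.003,0.002,0],
  [0.048,-0.003,0.002,0],
  [0.048,-0.003,0.002,0],
])

```text
t: 2.4
tcp_pos: [0.4701, 0.184, 0.0484]
tool_rot: [-0.429, 0.561, 0.429, 0.563]
force: [2.2, 2.5, 4.4]
finger_gap: 0.641
```

```bash
python3 - <<'E'
from w import *
st([-133,35.5,32])
save('wrist','w3.png');save('side','s3.png');save('scene','c3.png')
import cv2
a=cv2.imread('pics/s3.png')[100:300,90:340]; b=cv2.imread('pics/c3.png')[100:300,230:480]
cv2.imwrite('pics/j3.png',cv2.resize(np.hstack([a,b]),None,fx=1.6,fy=1.6,interpolation=2))
E
```

```text
t 2.4 tcp box [-127.4   38.8   48.4] F [2.2 2.5 4.4] gap 54.8
tool axes in box (cols)
 [[ 0.002 -1.    -0.001]
 [ 0.002 -0.001  1.   ]
 [-1.    -0.002  0.002]]
q [ 0.15  0.67  1.87  0.    0.59 -1.16]
shift tool mm [16.4  5.7 -3.3]
```

View pics/w3.png

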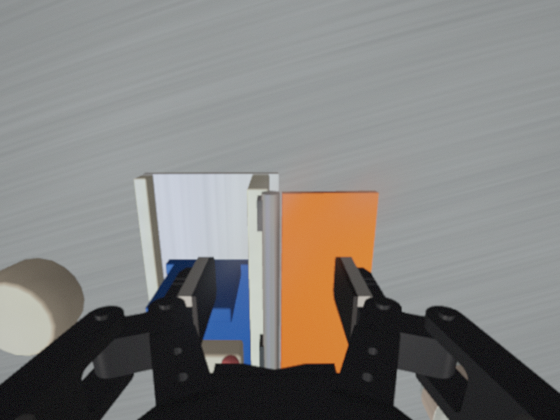

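View pics/j3.png

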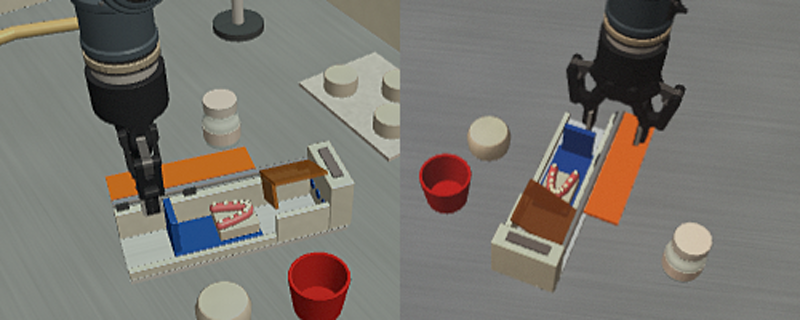

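step_arm([
  [0.005,0.004,-0.002,0],
  [0.01,0.004,-0.003,0],
  [0.014,0.004,-0.003,0],
  [0.014,0.004,-0.003,0],
])

```text
t: 2.88
tcp_pos: [0.4674, 0.1818, 0.0356]
tool_rot: [-0.43, 0.56, 0.428, 0.564]
force: [4.4, 1.1, 5.9]
finger_gap: 0.647
```

```bash
cat > look.py <<'E'
import sys
from w import *
i=sys.argv[1]; st([-133,35.5,32])
save('wrist','w%s.png'%i);save('side','s%s.png'%i);save('scene','c%s.png'%i)
a=cv2.imread('pics/s%s.png'%i)[130:290,140:340]; b=cv2.imread('pics/c%s.png'%i)[150:310,270:470]
cv2.imwrite('pics/j%s.png'%i,cv2.resize(np.hstack([a,b]),None,fx=2,fy=2,interpolation=2))
E
python3 look.py 4
```

```text
t 2.8833 tcp box [-129.4   35.9   35.6] F [4.4 1.1 5.9] gap 55.2
tool axes in box (cols)
 [[ 0.007 -1.    -0.001]
 [ 0.003 -0.001  1.   ]
 [-1.    -0.007  0.003]]
q [ 0.15  0.7   1.89  0.    0.55 -1.16]
shift tool mm [ 3.6  3.7 -0.4]
```

View pics/j4.png

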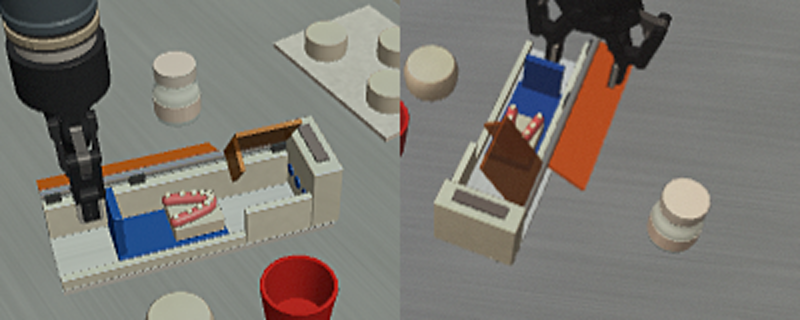

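View pics/w4.png

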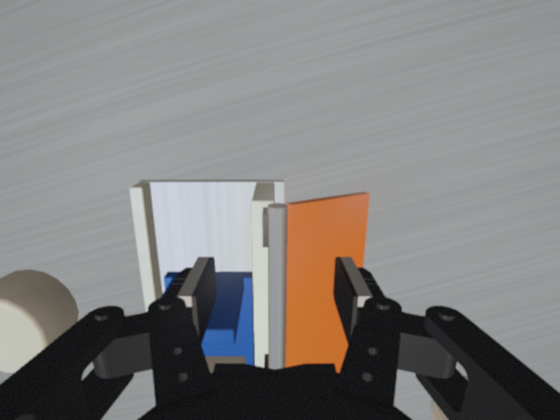

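```bash
cat > ang.py <<'E'
import sys
from fit import wing
from w import *
def ang(n,*pts):
    p=optics.camera_params(n)
    for r,uv in pts:
        best=min(np.arange(0,1.2,.01),key=lambda t:np.linalg.norm(proj(p,Ro.from_euler('z',a).apply(np.array(wing(0,r,t))/1000)+B)[0]-uv))
        d=proj(p,Ro.from_euler('z',a).apply(np.array(wing(0,r,best))/1000)+B)[0]-uv
        print(n,r,best,d.round(1))
E
python3 - <<'E'
from ang import *
ang('scene',(47,(363.5,245)),(5,(344,231.5)))
ang('side',(47,(140+217/2,130+145/2)))
E
```

```text
scene 47 0.86 [-0.4 -0.5]
scene 5 0.03 [ 0.1 -0. ]
side 47 1.04 [-4.   0.8]
```

step_arm([
  [0.003,0.0,0,0],
  [0.0055,0.0,0,0],
  [0.007,0.0,0,0],
  [0.007,0.0,0,0],
])

```text
t: 3.37
tcp_pos: [0.4662, 0.1817, 0.0289]
tool_rot: [-0.43, 0.56, 0.429, 0.564]
force: [1.5, 1.6, 5.2]
finger_gap: 0.644
```

```bash
python3 look.py 5
```

```text
t 3.3667 tcp box [-130.5   35.6   28.9] F [1.5 1.6 5.2] gap 55.0
tool axes in box (cols)
 [[ 0.004 -1.    -0.001]
 [ 0.002 -0.001  1.   ]
 [-1.    -0.004  0.002]]
q [ 0.15  0.71  1.89  0.    0.53 -1.16]
shift tool mm [-3.1  2.5 -0. ]
```

View pics/j5.png

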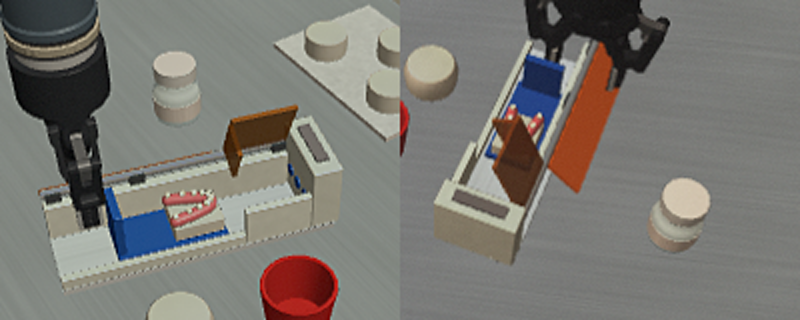

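```bash
python3 - <<'E'
from ang import *
ang('scene',(47,(360,246.3)))
p=optics.camera_params('scene')
for t in(.86,.95,1.0,1.05,1.1,1.15): print(t,proj(p,Ro.from_euler('z',a).apply(np.array(wing(0,47,t))/1000)+B)[0])
E
```

```text
scene 47 1.08 [ 0.  -0.1]
0.86 [363.08436788 244.53904326]
0.95 [361.94098915 245.29167878]
1.0 [361.24016254 245.66124093]
1.05 [360.49497786 245.9952612 ]
1.1 [359.70750938 246.29317848]
1.15 [358.87990034 246.55452186]
```

step_arm([
  [0,-0.006,0,0],
  [0,-0.012,0,0],
  [0,-0.018,0,0],
  [0,-0.024,0,0],
  [0,-0.03,0,0],
  [0,-0.036,0,0],
  [0,-0.042,0,0],
  [0,-0.045,0,0],
])

```text
t: 4.18
tcp_pos: [0.5033, 0.1708, 0.0286]
tool_rot: [-0.427, 0.564, 0.432, 0.56]
force: [-5.8, 6.2, 7.1]
finger_gap: 0.64
```

```bash
python3 look.py 6
```

```text
t 4.1833 tcp box [-91.9  34.8  28.6] F [-5.8  6.2  7.1] gap 54.6
tool axes in box (cols)
 [[-0.009 -1.    -0.002]
 [-0.001 -0.002  1.   ]
 [-1.     0.009 -0.001]]
q [ 0.12  0.73  1.8   0.    0.62 -1.19]
shift tool mm [-3.  41.1  0.8]
```

View pics/j6.png

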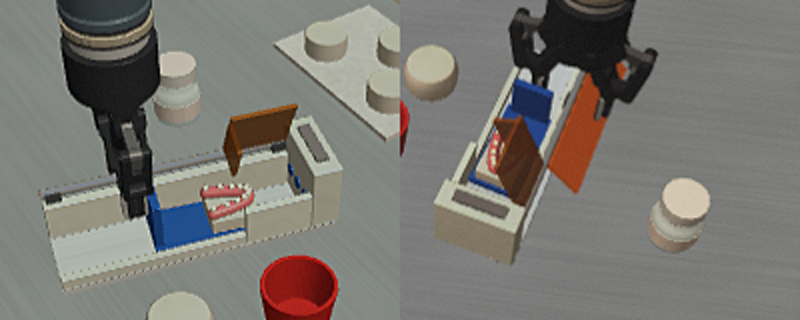

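View pics/w6.png

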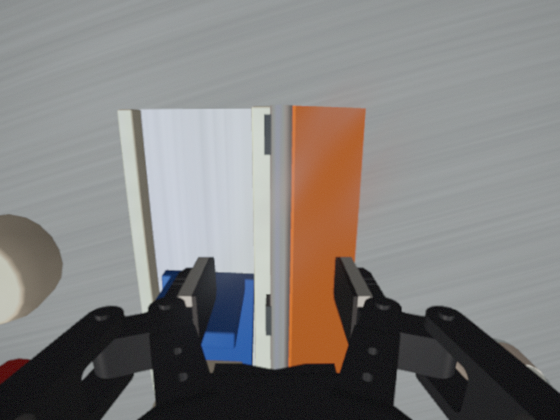

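step_arm([
  [0,-0.006,0,0],
  [0,-0.012,0,0],
  [0,-0.018,0,0],
  [0,-0.024,0,0],
  [0,-0.03,0,0],
  [0,-0.035,0,0],
  [0,-0.04,0,0],
  [0,-0.043,0,0],
])

```text
t: 5.0
tcp_pos: [0.5378, 0.1616, 0.0281]
tool_rot: [-0.423, 0.567, 0.435, 0.556]
force: [-8.8, 10.9, 11.7]
finger_gap: 0.643
```

```bash
python3 look.py 7
```

```text
t 5.0 tcp box [-56.2  35.1  28.1] F [-8.8 10.9 11.7] gap 54.9
tool axes in box (cols)
 [[-0.023 -1.    -0.001]
 [-0.002 -0.001  1.   ]
 [-1.     0.023 -0.002]]
q [ 0.09  0.75  1.72  0.01  0.69 -1.22]
shift tool mm [-2.2 76.9  0.5]
```

View pics/j7.png

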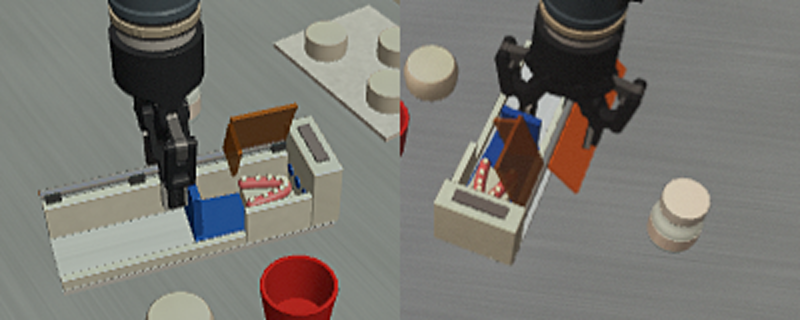

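View pics/w7.png

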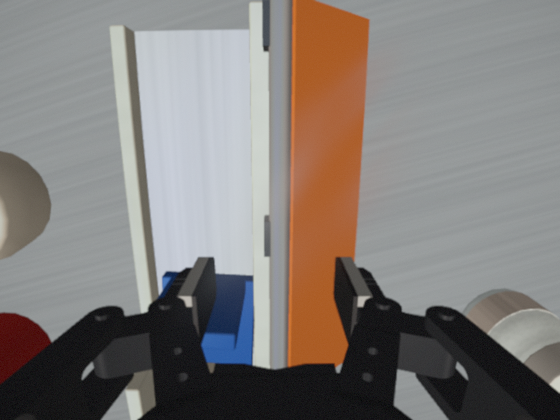

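```bash
python3 - <<'E'
from ang import *
p=optics.camera_params('side')
for uv in [(233.5,224),(192,224.5)]:
    print((Ro.from_euler('z',-a).apply(atz(p,uv,.06)-B)*1000).round(1))
for x in(-38,-43,-48,-112): print(x,proj(p,Ro.from_euler('z',a).apply(np.array([x,-20,60])/1000)+B)[0], proj(p,Ro.from_euler('z',a).apply(np.array([x,20,60])/1000)+B)[0])
import cv2
im=cv2.imread('pics/s7.png')[190:260,210:310]; cv2.imwrite('pics/s7z.png',cv2.resize(im,None,fx=7,fy=7,interpolation=2))
ang('scene',(47,(270+180/2,150+192/2)))
E
```

```text
[-43.5  -3.5  60. ]
[-111.9   18.5   60. ]
-38 [239.18090921 229.55635674] [232.84287615 214.64370939]
-43 [236.38358126 230.21708108] [230.12632115 215.26010898]
-48 [233.57733929 230.87991086] [227.40138888 215.87840768]
-112 [196.85076135 239.55466592] [191.76474757 223.9643532 ]
scene 47 1.08 [0.  0.2]
```

View pics/s7z.png

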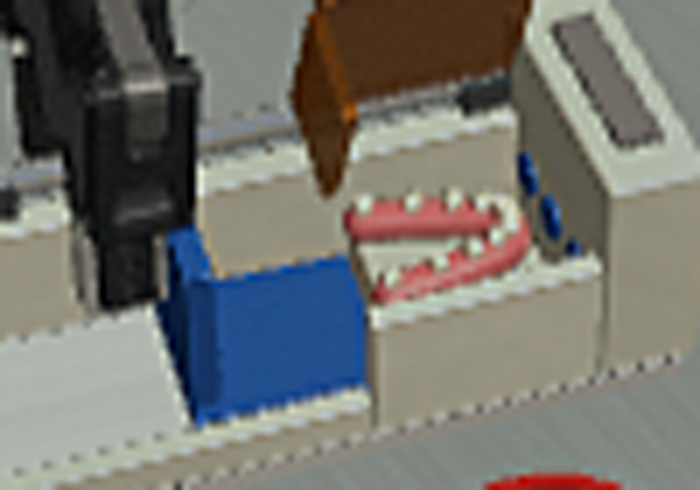

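step_arm([
  [0,-0.007,0,0],
  [0,-0.01,0,0],
  [0,-0.013,0,0],
  [0,-0.015,0,0],
])

```text
t: 5.48
tcp_pos: [0.5418, 0.1607, 0.0278]
tool_rot: [-0.417, 0.573, 0.44, 0.551]
force: [-15.4, 14.9, 20.4]
finger_gap: 0.647
```

```bash
python3 look.py 8; python3 - <<'E'
import cv2
im=cv2.imread('pics/s8.png')[190:260,210:310]; cv2.imwrite('pics/s8z.png',cv2.resize(im,None,fx=7,fy=7,interpolation=2))
E
```

```text
t 5.4833 tcp box [-52.1  35.3  27.8] F [-15.4  14.9  20.4] gap 55.2
tool axes in box (cols)
 [[-0.045 -0.999  0.001]
 [-0.005  0.001  1.   ]
 [-0.999  0.045 -0.005]]
q [ 0.08  0.76  1.69  0.02  0.73 -1.23]
shift tool mm [-0.6 81.   0.1]
```

View pics/s8z.png

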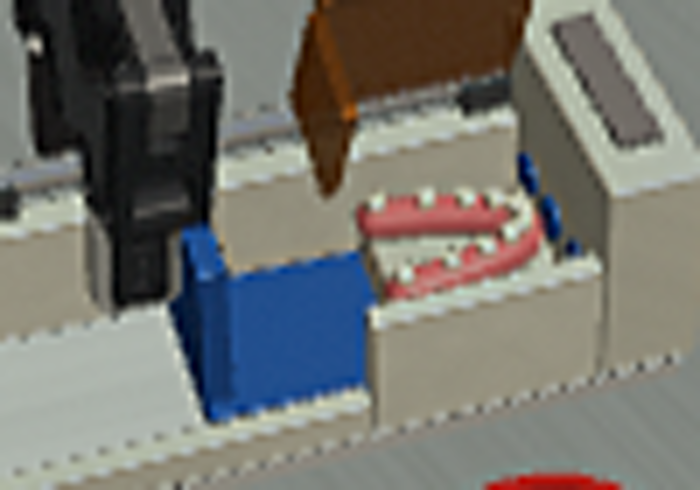

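View pics/j8.png

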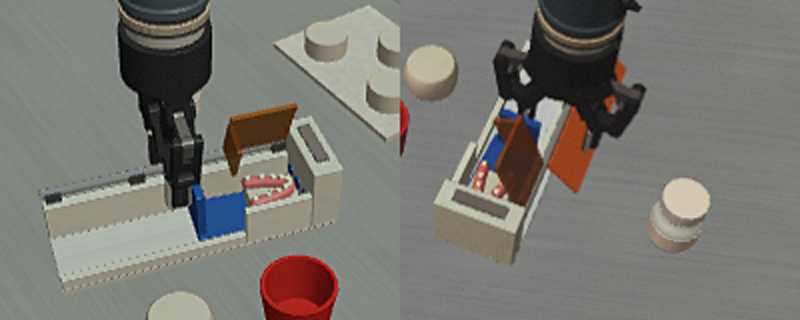

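step_arm([
  [-0.001,-0.013,0,0],
  [-0.001,-0.016,0,0],
  [-0.001,-0.018,0,0],
  [-0.001,-0.018,0,0],
])

```text
t: 5.97
tcp_pos: [0.5413, 0.1607, 0.028]
tool_rot: [-0.406, 0.583, 0.448, 0.543]
force: [-22.6, 17.1, 25.2]
finger_gap: 0.645
```

```bash
python3 look.py 9; python3 - <<'E'
import cv2
im=cv2.imread('pics/s9.png')[190:260,210:310]; cv2.imwrite('pics/s9z.png',cv2.resize(im,None,fx=7,fy=7,interpolation=2))
E
```

```text
t 5.9667 tcp box [-52.6  35.1  28. ] F [-22.6  17.1  25.2] gap 55.0
tool axes in box (cols)
 [[-0.081 -0.997  0.006]
 [-0.008  0.006  1.   ]
 [-0.997  0.081 -0.009]]
q [ 0.08  0.77  1.67  0.03  0.78 -1.24]
shift tool mm [ 2.5 80.5 -0.1]
```

View pics/s9z.png

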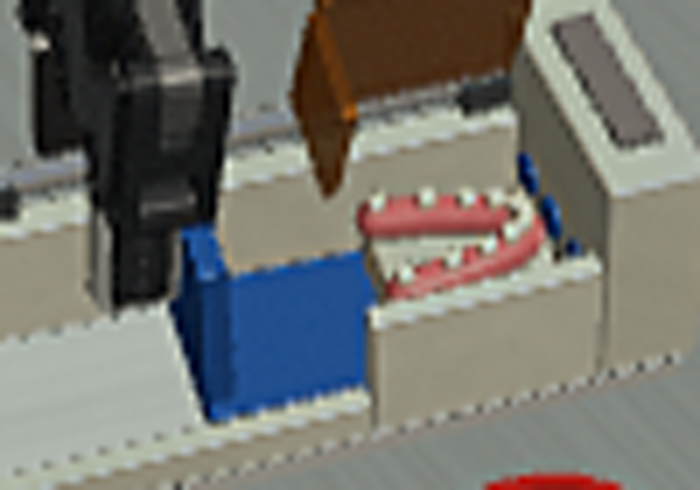

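View pics/j9.png

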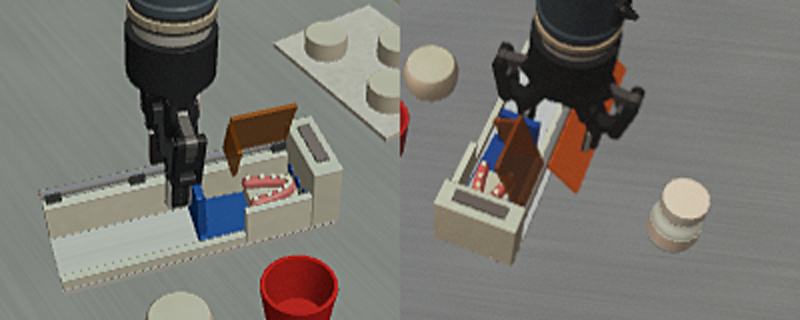

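step_arm([
  [0,0.006,0,0],
  [0.001,0.012,0,0],
  [0.001,0.018,0,0],
  [0.001,0.024,0,0],
  [0.001,0.026,0,0],
  [0.001,0.026,0,0],
])

```text
t: 6.62
tcp_pos: [0.517, 0.1679, 0.0294]
tool_rot: [-0.406, 0.582, 0.447, 0.544]
force: [4.9, 3.5, 3.1]
finger_gap: 0.643
```

```bash
python3 look.py 10; python3 - <<'E'
import cv2
im=cv2.imread('pics/s10.png')[190:260,210:310]; cv2.imwrite('pics/s10z.png',cv2.resize(im,None,fx=7,fy=7,interpolation=2))
E
```

```text
t 6.6167 tcp box [-77.9  35.7  29.4] F [4.9 3.5 3.1] gap 54.9
tool axes in box (cols)
 [[-0.079 -0.997  0.006]
 [-0.008  0.006  1.   ]
 [-0.997  0.079 -0.008]]
q [ 0.1   0.75  1.72  0.03  0.74 -1.22]
shift tool mm [ 1.8 55.2 -0.5]
```

View pics/s10z.png

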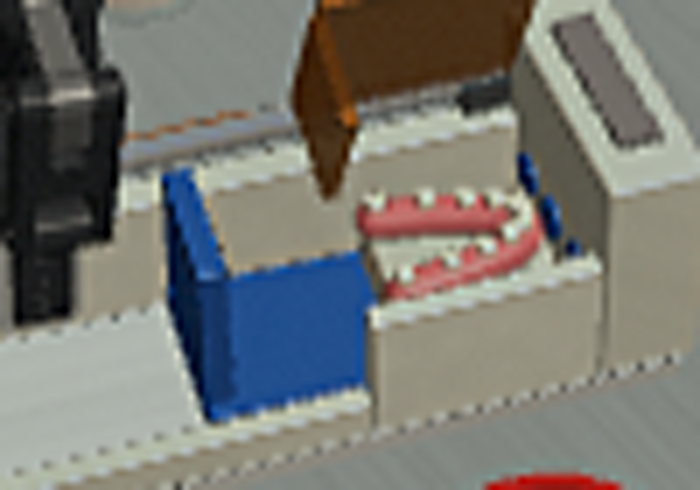

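step_arm([
  [-0.006,0.001,0,0],
  [-0.012,0.002,0,0],
  [-0.018,0.003,0,0],
  [-0.024,0.004,0,0],
  [-0.03,0.005,0,0],
  [-0.036,0.006,0,0],
  [-0.042,0.006,0,0],
  [-0.048,0.006,0,0],
])

```text
t: 7.43
tcp_pos: [0.5143, 0.1685, 0.0779]
tool_rot: [-0.406, 0.583, 0.448, 0.543]
force: [0.0, 0.6, -0.2]
finger_gap: 0.644
```

step_arm([
  [-0.012,0.001,0,0],
  [-0.025,0.002,0,0],
  [-0.04,0.003,0,0],
  [-0.06,0.005,0,0],
  [-0.085,0.007,0,0],
  [-0.11,0.009,0,0],
  [-0.13,0.01,0,0],
  [-0.13,0.01,0,0],
])

```text
t: 8.1
tcp_pos: [0.5177, 0.1698, 0.2126]
tool_rot: [-0.408, 0.58, 0.446, 0.546]
force: [0.5, -0.8, 0.6]
finger_gap: 0.641
```

```bash
python3 look.py 11; python3 - <<'E'
import cv2
im=cv2.imread('pics/s11.png')[170:270,200:320]; cv2.imwrite('pics/s11z.png',cv2.resize(im,None,fx=6,fy=6,interpolation=2))
E
```

```text
t 8.1 tcp box [-77.8  37.7 212.6] F [ 0.5 -0.8  0.6] gap 54.8
tool axes in box (cols)
 [[-0.073 -0.997  0.005]
 [-0.005  0.006  1.   ]
 [-0.997  0.073 -0.006]]
q [ 0.1   0.47  1.61  0.02  1.13 -1.21]
shift tool mm [184.2  41.8  -1.5]
```

View pics/s11z.png

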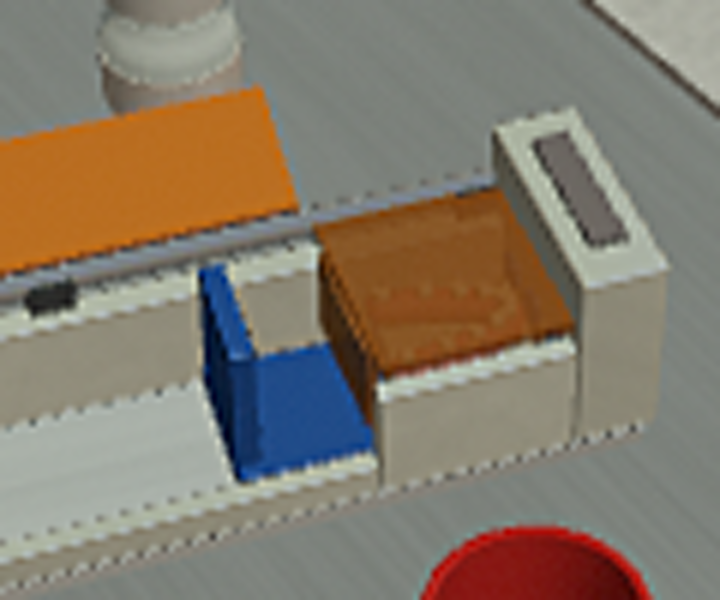

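View pics/j11.png

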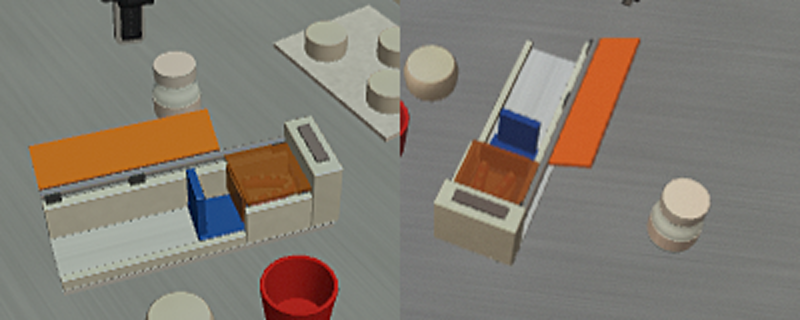

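View pics/c11.png

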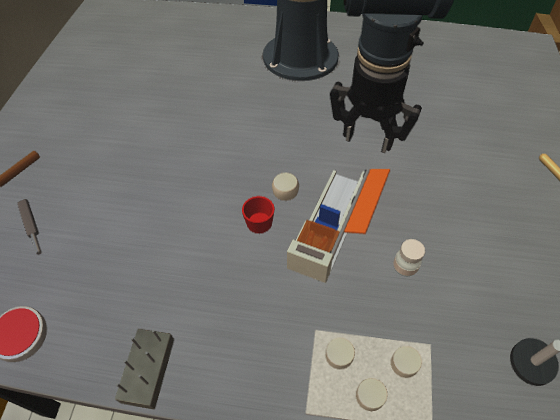

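```bash
python3 -c "
from h import *
print(manip.sign_off())"
```

```text
the job is handed in; nothing more can be done
None
```

The model is loaded: the carrier is home against the lamp housing, the cover has sprung shut, and I handed the job in at about 8.3 s of the 42 s allowed. The hand-in gives no verdict.

- **How it went:** one fingertip pressed the wing until the cover stood at about 1.08 rad. The other pushed the tab about 74 mm, until extra push (about 26 N along the channel) moved the carrier no further. I then backed the hand off about 25 mm and raised it slowly so the cover closed on its own.
- **Carrier:** in the side picture the tab's rear face is at box x of about -37.5 mm, against -38 mm expected at home. It did not move when the hand backed off.
- **Cover:** the wing's corner is back at its original pixel within about half a pixel, so the cover is shut. The panel hangs between the tab and the model.
- **Bystanders:** the stone, jar and cup appear where they stood at the start.
- **Robot:** the fingertips are about 0.21 m above the table and touching nothing, with tool force around 1 N.
- **Disagreements:** the side view once gave 1.04 rad for the cover where the scene view gave 0.86. I trusted the scene view, because the corner I used in the side view was partly hidden. While pressed against the stop, the tool tilted by about 0.08 rad and the upward force on it reached about 25 N. Both stayed within the limits, and the force vanished when I backed off.

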